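# Load a piston through the spring flap of a gudgeon-pin press

## Task

Load the small piston, the smallest of the three standing crown-down on the rubber mat, into the pin press: set it on the loading apron, push it through the spring-hinged flap, which it holds aside as it passes, and on under the hold-down lips until it sits firmly home against the backstop. Press only until you feel it seat firmly (a push of 5 to 10 N, never 20), then let go of it so that it stays home with the flap swung shut behind it. Leave the two bigger pistons where they stand.

Things in the scene. Friction and masses are not known exactly. Their poses are not given: they have to be found in the camera images.
- piston_center (a point): Centre of the small bare piston to load: on its axis, 29 mm above its underside, z up. Stands crown-down on a 3 mm mat; diameter 62, height 58 mm, 0.2 kg. Lowest 22 mm: round ring belt. Above it, skirt panels at its +x, -x (60 mm apart, 14 mm wide flats, 22 to 58 mm up) and pin-boss flats at its +y, -y (44 apart, 42 wide, 22 to 54 up): grip across either pair. Half a turn about z is the same.
- mouth (a point): Mouth of the press's lane: on the lane floor (12 mm above the table), mid-way between the rails, at the shut flap. x points along the lane into the press, y left, z up. Rails 25 mm high, 33 mm either side (2 mm play). Home, the piston's axis is on the mid-line 88 to 124 mm past the mouth: the head with the backstop is clamped anywhere there and its place is not measured; it must be felt.
- lips (a point): In the slot between the hold-down lips on the rails: mid-line, 67 mm past the mouth, 29 mm above the lane floor; axes as the mouth's. Lips run 2 to 146 mm past the mouth, 25.5 to 29 mm up, slot 50 mm wide: the belt goes under (3.5 mm play up), skirt and bosses in the slot (piston x or -x along the lane within 0.15 rad). No entry from above. Fingertips 31 mm above the floor clear lips and flap.
- apron (a point): Middle of the open loading apron, 48 mm before the mouth, at lane-floor height; axes as the mouth's. A piston set here is clear of the flap. The apron ends 88 mm before the mouth; guides 25 mm high flare out on its last 48. A piston pressed hard on the floor drags and tips: ride lightly. Beside home, ram (right) and anvil (left) uprights 74 mm from the mid-line, 68 high; the ram reaches 200 right.
- flap (a joint): Flap angle, rad: 0 shut, some 1.2 to 1.4 while a piston passes. Steel plate 58 mm long across the mouth, 2.5 to 22 mm above the lane floor; upright hinge on the left, 38 mm from the mid-line; swings only inward, along the lane. Torsion spring 0.04 N m shut to 0.11 open (1 to 5 N at the piston); shuts by itself once the piston's axis is 86 mm past the mouth.
- backstop (a joint): How far the sprung V-shaped backstop pad at the lane's end is pressed in, m: 0 free, 0.003 fully in, on solid metal (piston home). The spring is feeble, under 0.4 N, and does not push the standing piston back.
- big1_center (a point): A bigger piston on the mat (diameter 78, height 68 mm); point on its axis half-way up. Leave it alone.
- big2_center (a point): The other bigger piston on the mat (diameter 78, height 68 mm); point on its axis half-way up. Leave it alone.
Mind the look-alikes: they are no part of the job. What is shaped like the part that bears piston_center but orange or pink is not meant.

How it is judged:
On the way, in this order (a step that is already met when the one before it is completed fails the run):
1. the piston, standing in the mouth of the lane, holds the flap open by more than 0.6 rad (value of joint flap above 0.6 rad and x of piston_center in the frame of mouth between -0.01 and 0.075 m and z of piston_center in the frame of mouth below 0.034 m), for 0.1 s.
2. the piston is pressed home: more than 3 N on the backstop pad, pressed in over 2 mm of its 3 mm (contact force between piston and backstop above 3 N and value of joint backstop above 0.002 m), for 0.1 s.
At the end, for the whole second after the job is handed in: Small piston released, at rest, upright (0.06 rad) on the lane floor, 80 to 130 mm past the mouth, within 4 mm of the mid-line and 0.2 rad of the lane's direction, holding the backstop pad in by over 1.5 of its 3 mm, with the flap shut behind it (under 0.08 rad) (value of joint backstop above 0.0015 m and value of joint flap below 0.08 rad and x of piston_center in the frame of mouth between 0.08 and 0.13 m and y of piston_center in the frame of mouth between -0.004 and 0.004 m and z of piston_center in the frame of mouth below 0.032 m and angle between piston_center's own z axis and vertical below 0.06 rad and angle between the x axis of piston_center and the x axis of mouth, either way round below 0.2 rad and linear speed of piston below 0.01 m/s); the robot touches nothing.
It fails at once if the piston is rammed: more than 20 N against the backstop (contact force between piston and backstop above 20 N).
It fails at once if the flap is forced: more than 25 N on it (contact force between anything else and flap above 25 N).
It fails at once if a bigger piston is moved by more than 20 mm (distance of any of big1_center, big2_center from where it was at the start of the episode above 0.02 m).
It also fails if it takes over 51 s, if anything falls off the work surface, if the arm or the gripper's body presses on something with over 40 N, if the wrist force passes 120 N, or if a joint passes its speed limit or range.

## Robot

A 6-joint arm with a two-finger parallel gripper is mounted at the origin on the work surface. World frame = base frame: x ahead of the robot, y to its left, z up, the work surface at z = 0. Lengths are in m, angles in rad, forces in N, time in s.
With the tool pointing down it reaches from about 0.275 to 0.85 m from the base axis. Payload 5.2 kg.
Tool frame: the origin (TCP) lies on the mounting face of the last link; the fingertips stand 173 mm ahead of it and the grasp point (between the pads) lies 155 mm ahead of it; z points along the fingers, y is the direction in which the jaws open and shut (so a half turn about z gives the same grasp; the last joint's range is limited). The gripper opens to 85 mm and grips with 20 to 120 N. Pads are 22 mm wide; open, the fingers measure 114 mm over their backs; the gripper's body (76 mm by 85 mm) begins 54 mm behind the grasp point. The pads swing forward as they close: fully open they stand 13 mm farther back than shut.
Start: joints at [-1.308, 0.259, 1.535, -0, 1.348, -0.203], TCP at [0.247, -0.491, 0.405] pointing down, gripper open.
Joint ranges: [-3.14, 3.14], [-0.91, 2.08], [0.19, 2.58], [-1.22, 4.36], [0.22, 2.71], [-3.12, 3.12]. Speed limits (rad/s): [2.57, 2.57, 3.14, 3.14, 3.14, 3.14].

## Interface

Orientations are given as a rotation vector (axis times angle).
In Python, from cell import arm gives the robot as it stands.
- The arm moves only by the tool jog_arm, never from a script. Its argument "steps" is one flat list of numbers, 4 for each row, row after row: the shift along the world's x, y, z in mm, then the turn about the world's z in degrees. In form: [x, y, z, turn, x, y, z, turn, ...]. A call has exactly 5 rows; each row shifts and turns the commanded pose from where the row before left it; what a row does not reach is not made up. A row lasts 1/10 s, in which the tool goes at most 50 mm and 8.59 degrees, less where a joint would pass 70% of its speed; a pose out of reach is approached as far as the arm can. A call with a gripper value outside its range is refused whole. "claw" is the closure, from 0 (fully open) to 1 (shut), set as the call begins (left out, the last holds). The fingers move at their own pace and stop on an object; "force" is the grip in N (left out, the last holds). Time passes only in rows, so rows that do not move let the fingers close, or fill a call up. It gives the time, the measured TCP pose, the force and the opening at its end, in the units of the state.
- arm.get_obs(): the state, without advancing time (a new reading comes with each control period).
- arm.camera(name): name is "side" or "top" or "wrist"; returns a dict with "color" (480x640x3 uint8, red, green, blue), "fx", "fy", "cx", "cy" (pixels), "origin" and "attitude" of the camera in the world. Camera axes: x right, y down, z forward; pixel columns grow to the right and rows downward; lengths in m; the calibration is good to about 2 mm. A picture is of the moment at which its call begins. There is no depth.
- arm.job_done(): hands the job in, once; it reports no verdict.
The state is a dict: "time_s": time; "joint_pos": joint angles; "qd": joint speeds; "tau": joint torques, N m; "tcp_pos": TCP position; "orientation": TCP orientation; "contact_force": force on the tool from outside, world axes, zero at the start; "moment": the same for the moment, N m; "gripper_width": finger opening in m.
Only numpy, scipy, OpenCV 4.12 (cv2) and the standard library are available. Lean on these libraries where they do the work, as an engineer would, in place of code of your own. Each camera call takes 0.05 s, during which the arm holds its last target. There are 200 camera calls.

## Working session

There is one attempt and no reset: what is moved stays moved. The work goes in short steps, Python scripts to look and compute and a tool call to move; the robot and the scene stay as the last step left them, time stands still between calls to the robot, and variables do not carry over. Pictures are saved under pics/ and viewed, about 8 in all and at most 12, crops included, and the job is handed in when it is done.

Besides the shell and the picture viewer there is one more tool, called after ">>>" as name(argument=value, ...) on one line, values as JSON. jog_arm: Moves the arm, as the interface text tells. Its arguments: {"type":"object","properties":{"steps":{"type":"array","items":{"type":"number"}},"claw":{"type":"number"},"force":{"type":"number"}},"required":["steps"]}

```bash
mkdir -p pics; ls
cat > h.py <<'E'
import numpy as np,cv2
from cell import arm
from scipy.spatial.transform import Rotation as R
def att(c):
    a=np.array(c["attitude"]); 
    return a if a.shape==(3,3) else R.from_rotvec(a).as_matrix()
def shot(n,f):
    c=arm.camera(n); cv2.imwrite(f"pics/{f}.png",c["color"][:,:,::-1]); 
    np.savez(f"pics/{f}.npz",**{k:np.array(v) for k,v in c.items()}); return c
def ray(c,u,v,z):
    d=att(c)@np.array([(u-c["cx"])/c["fx"],(v-c["cy"])/c["fy"],1]); o=np.array(c["origin"]); return o+d*(z-o[2])/d[2]
def proj(c,p):
    q=att(c).T@(np.array(p)-np.array(c["origin"])); return q[:2]/q[2]*np.array([c["fx"],c["fy"]])+np.array([c["cx"],c["cy"]])
E
python3 - <<'E'
from h import *
for n in("top","side"):
    c=shot(n,n+"0"); print(n,c["fx"],c["origin"],c["attitude"])
print(arm.get_obs())
E
```

```text
pics
top 433.06095732702823 [0.44332375 0.06306299 0.86444375] [-2.04759412  2.18282212 -0.22116274]
side 536.038852308882 [0.21492353 0.60360216 0.81457912] [-0.82591882  2.6101278  -1.00331056]
{'time_s': 0.1, 'joint_pos': array([-1.30780717e+00,  2.59279927e-01,  1.53598116e+00,  7.94617489e-06,
        1.34799930e+00, -2.02811382e-01]), 'qd': array([-0.00101702, -0.00300052, -0.00237523,  0.00045191,  0.00163601,
       -0.00049693]), 'tau': array([ 4.80645831e-03, -4.46962631e+01, -2.91251224e+01,  2.76226785e-05,
        6.14645483e-03,  2.52292591e-05]), 'tcp_pos': array([ 0.24699143, -0.49120556,  0.40394929]), 'orientation': array([-3.05515156e+00, -7.24693527e-01,  6.66100982e-05]), 'contact_force': array([ 0.48833586, -0.15950034, -0.65307026]), 'moment': array([-0.01192298,  0.01544468, -0.00624816]), 'gripper_width': 0.08528441549816193}
```

View pics/top0.png

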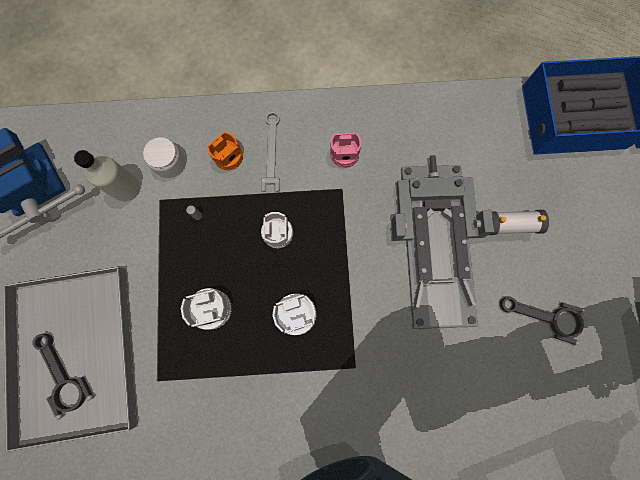

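View pics/side0.png

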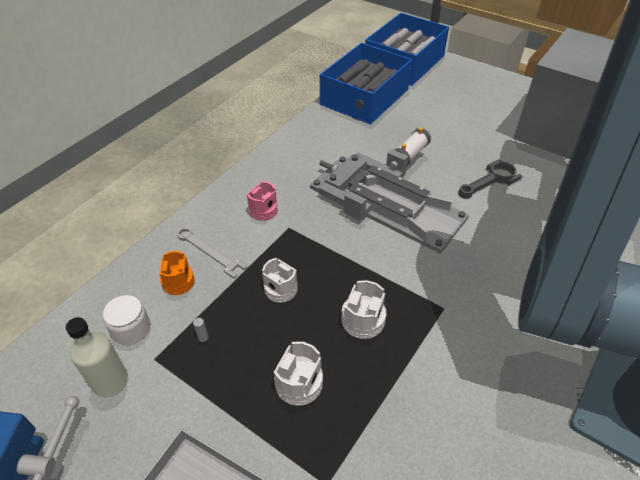

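Run:
```python
from h import *
i=cv2.imread("pics/top0.png")
a=cv2.resize(i[200:260,245:310],None,fx=6,fy=6,interpolation=3)
b=cv2.resize(i[150:335,385:500],None,fx=3.2,fy=3.2,interpolation=3)
o=np.zeros((600,780,3),np.uint8);o[:360,:390]=a;o[:592,400:768]=b
cv2.imwrite("pics/c1.png",o)
c=np.load("pics/top0.npz")
print(ray(c,277,229,.055)[:2],ray(c,437,260,.012)[:2])
```

```text
[0.63064701 0.14214288] [ 0.55714654 -0.16829889]
```

View pics/c1.png

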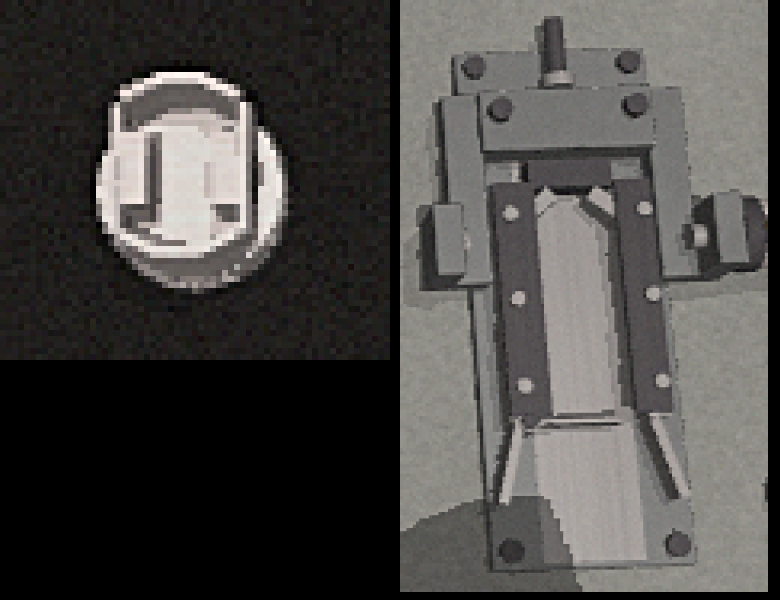

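Run:
```python
from h import *
c=np.load("pics/top0.npz")
P=lambda X,Y,z: ray(c,385+(X-400)/3.2,150+Y/3.2,z)[:2]
L=[P(510,213,.042),P(517,298,.042),P(525,386,.042)];Rr=[P(645,208,.042),P(653,294,.042),P(662,381,.042)]
M=(np.array(L)+np.array(Rr))/2;print("mid",M)
d=M[0]-M[2];yaw=np.arctan2(d[1],d[0]);print("yaw",np.degrees(yaw))
for a,b in((L[0],L[2]),(Rr[0],Rr[2])):
    e=a-b;print(np.degrees(np.arctan2(e[1],e[0])))
for a,b in zip(L,Rr):
    e=a-b;print(np.degrees(np.arctan2(e[1],e[0]))-90,np.linalg.norm(e))
ux=np.array([np.cos(yaw),np.sin(yaw)]);uy=np.array([-ux[1],ux[0]])
def s(p):return ((p-M[2])@ux*1e3).round(1),((p-M[2])@uy*1e3).round(1)
for n,q in dict(flapL=(525,424,.034),flapR=(622,423,.034),lipL=(530,424,.041),lipR=(655,412,.041),lipLf=(508,183,.041),lipRf=(628,180,.041),apL=(492,570,.012),apR=(694,563,.012),vL=(540,207,.025),vR=(612,205,.025),vc=(570,193,.025)).items():print(n,s(P(*q)))
Q=lambda X,Y,z: ray(c,245+X/6,200+Y/6,z)[:2]
print("belt",(Q(97,190,.022)+Q(288,190,.022))/2, Q(192,292,.003),Q(192,197,.01))
print("top",(Q(108,175,.061)+Q(246,165,.061))/2,Q(172,72,.061),Q(178,255,.061))
a=Q(113,190,.057);b=Q(115,105,.057);e=b-a;print(np.degrees(np.arctan2(e[1],e[0])))
a=Q(246,220,.057);b=Q(243,95,.057);e=b-a;print(np.degrees(np.arctan2(e[1],e[0])))
```

```text
mid [[ 0.63964348 -0.17712366]
 [ 0.58639129 -0.17534902]
 [ 0.53324547 -0.17407545]]
yaw -1.6410272117720146
-1.3959027366421726
-1.885906540979537
-1.4939003054415139 0.08277502446325326
-1.957790444654293 0.08227138464785087
-1.5668057463476117 0.08186450661900266
flapL (np.float64(-21.9), np.float64(40.9))
flapR (np.float64(-23.4), np.float64(-17.1))
lipL (np.float64(-22.6), np.float64(39.6))
lipR (np.float64(-18.2), np.float64(-35.2))
lipLf (np.float64(125.6), np.float64(40.9))
lipRf (np.float64(124.9), np.float64(-33.0))
apL (np.float64(-106.8), np.float64(62.8))
apR (np.float64(-106.9), np.float64(-59.0))
vL (np.float64(113.7), np.float64(18.4))
vR (np.float64(113.4), np.float64(-26.7))
vc (np.float64(122.1), np.float64(-1.2))
belt [0.63283496 0.14543159] [0.60199817 0.14893015] [0.63313624 0.14687175]
top [0.63086216 0.14624136] [0.66304782 0.14653508] [0.60341835 0.14705331]
-3.3675814594796813
-1.2977985202532059
```

>>> jog_arm(steps=[31, 32, 0, -5.74, 31, 32, 0, -5.74, 31, 32, 0, -5.74, 31, 32, 0, -5.74, 31, 32, 0, -5.74], claw=0, force=20)

```text
time_s: 0.6
tcp_pos: [0.4029, -0.3299, 0.4044]
orientation: [-3.14, 0.062, 0.001]
contact_force: [1.0, -1.2, -0.5]
gripper_width: 0.0856
```

>>> jog_arm(steps=[31, 32, 0, 0, 31, 32, 0, 0, 31, 32, 0, 0, 31, 32, 0, 0, 20, 30, 0, 0])

```text
time_s: 1.1
tcp_pos: [0.5476, -0.1716, 0.4041]
orientation: [-3.141, 0.054, 0.0]
contact_force: [0.5, -0.2, -0.2]
gripper_width: 0.0856
```

>>> jog_arm(steps=[0, 0, 0, 0, 0, 0, 0, 0, 0, 0, 0, 0, 0, 0, 0, 0, 0, 0, 0, 0])

```text
time_s: 1.6
tcp_pos: [0.5455, -0.1745, 0.4048]
orientation: [3.141, -0.058, -0.0]
contact_force: [0.2, 0.0, -0.6]
gripper_width: 0.0854
```

Run:
```python
from h import *
c=shot("wrist","w1");print(c["fx"],c["origin"],c["attitude"]);print(arm.get_obs())
```

```text
365.0971708506634 [ 0.6278952  -0.17853952  0.37450954] [ 2.0105465  -2.08681053 -0.33692811]
{'time_s': 1.65, 'joint_pos': array([-5.04001215e-01,  2.99334613e-01,  1.47917773e+00, -1.01296707e-04,
        1.36299057e+00,  1.10363549e+00]), 'qd': array([ 0.00420902,  0.00021353, -0.00150013,  0.00114646, -0.00031118,
       -0.00030474]), 'tau': array([ 7.43279862e-02, -4.70834148e+01, -2.92170399e+01,  2.77553583e-03,
        2.15305641e-03, -3.17394952e-03]), 'tcp_pos': array([ 0.54556084, -0.1743688 ,  0.40479936]), 'orientation': array([ 3.14093077e+00, -5.78302533e-02,  5.20043527e-05]), 'contact_force': array([-0.26620175,  0.38668831, -0.0439339 ]), 'moment': array([-0.01758283, -0.00992929, -0.03005872]), 'gripper_width': 0.08554652228914666}
```

View pics/w1.png

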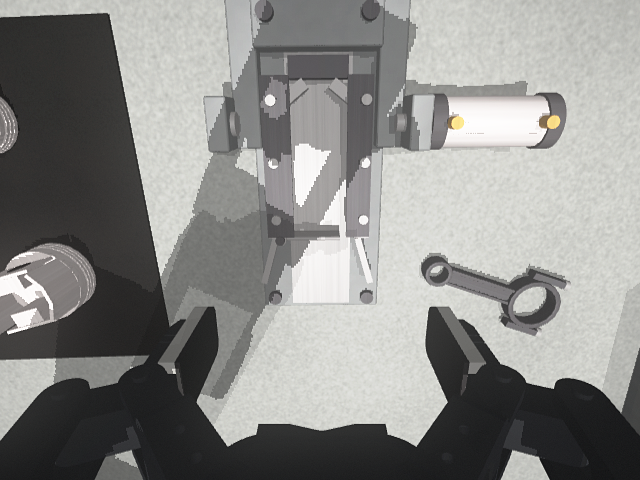

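Run:
```python
from h import *
i=cv2.imread("pics/w1.png")
cv2.imwrite("pics/c2.png",cv2.resize(i[60:310,240:400],None,fx=2.4*2,fy=2.4,interpolation=3))
```

```text
(no output)
```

View pics/c2.png

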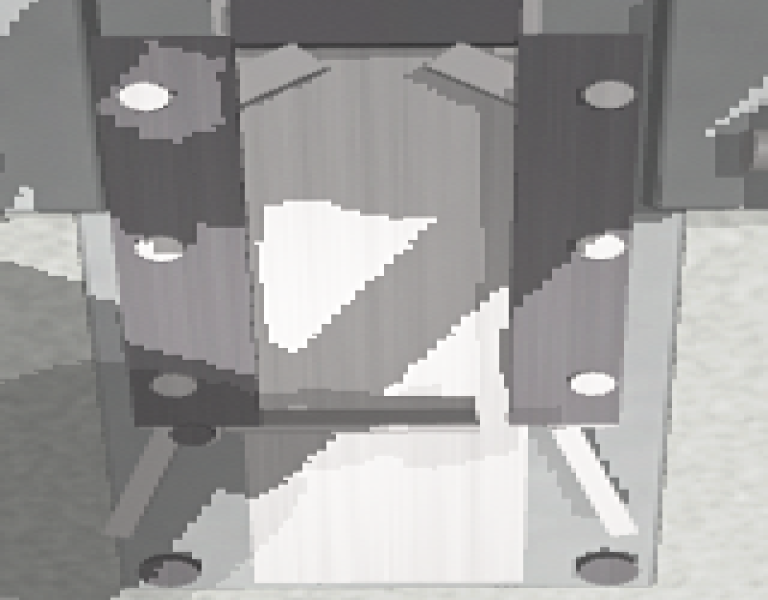

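Run:
```python
from h import *
c=np.load("pics/w1.npz")
P=lambda X,Y,z: ray(c,240+X/4.8,60+Y/2.4,z)[:2]
L=np.array([P(145,96,.042),P(160,248,.042),P(175,384,.042)]);Rr=np.array([P(608,94,.042),P(602,246,.042),P(592,383,.042)])
M=(L+Rr)/2;print("mid",M,np.linalg.norm(L-Rr,axis=1))
d=M[0]-M[2];print(np.degrees(np.arctan2(d[1],d[0])))
for e in L-Rr:print(np.degrees(np.arctan2(e[1],e[0]))-90)
yaw=np.radians(-1.7);ux=np.array([np.cos(yaw),np.sin(yaw)]);uy=np.array([-ux[1],ux[0]])
m=P(260,425,.041),P(510,425,.041);m2=P(233,38,.041),P(518,35,.041)
print("slot near",m,sum(m)/2,"far",sum(m2)/2,np.linalg.norm(m2[0]-m2[1]))
o=sum(m)/2-2e-3*ux;print("mouth",o)
def s(p):return ((p-o)@ux*1e3).round(1),((p-o)@uy*1e3).round(1)
for n,q in dict(m=M[2],m1=M[1],m0=M[0],apL=P(250,583,.012),apR=P(525,583,.012),apE=P(120,585,.012),apE2=P(655,585,.012)).items():print(n,s(q))
for z in(.02,.034):
  for n,q in dict(vL=(243,105),vLi=(328,68),vR=(515,103),vRi=(425,68),face=(375,45)).items():print(z,n,s(P(*q,z)))
```

```text
mid [[ 0.64002351 -0.17698891]
 [ 0.58663196 -0.17571802]
 [ 0.53350747 -0.1741574 ]] [0.08232782 0.08285677 0.08216964]
-1.5227320330257097
-1.6470742755897874
-1.616233837127183
-1.8605627607663848
slot near (array([ 0.51686154, -0.148706  ]), array([ 0.51497717, -0.19886171])) [ 0.51591936 -0.17378385] far [ 0.65922591 -0.17756358] 0.04985197134316879
mouth [ 0.51392024 -0.17372452]
m (np.float64(19.6), np.float64(0.1))
m1 (np.float64(72.7), np.float64(0.2))
m0 (np.float64(126.1), np.float64(0.5))
apL (np.float64(-84.9), np.float64(32.1))
apR (np.float64(-85.4), np.float64(-31.7))
apE (np.float64(-85.7), np.float64(62.3))
apE2 (np.float64(-86.7), np.float64(-62.0))
0.02 vL (np.float64(123.6), np.float64(26.0))
0.02 vLi (np.float64(136.5), np.float64(9.6))
0.02 vR (np.float64(123.9), np.float64(-25.7))
0.02 vRi (np.float64(136.4), np.float64(-8.6))
0.02 face (np.float64(144.4), np.float64(0.7))
0.034 vL (np.float64(123.2), np.float64(24.9))
0.034 vLi (np.float64(135.6), np.float64(9.2))
0.034 vR (np.float64(123.5), np.float64(-24.7))
0.034 vRi (np.float64(135.5), np.float64(-8.3))
0.034 face (np.float64(143.2), np.float64(0.6))
```

>>> jog_arm(steps=[11, 40, 0, 0, 11, 40, 0, 0, 11, 40, 0, 0, 11, 40, 0, 0, 11, 40, 0, 0])

```text
time_s: 2.15
tcp_pos: [0.6012, 0.0275, 0.4049]
orientation: [3.141, -0.057, 0.001]
contact_force: [-0.3, -0.9, 0.2]
gripper_width: 0.0851
```

>>> jog_arm(steps=[11, 40, 0, 0, 10, 40, 0, 0, 10, 39.5, -20, 0, 0, 0, -40, 0, 0, 0, -40, 0])

```text
time_s: 2.65
tcp_pos: [0.6323, 0.1473, 0.3044]
orientation: [-3.141, 0.052, -0.004]
contact_force: [0.1, -0.5, 0.1]
gripper_width: 0.0853
```

>>> jog_arm(steps=[0, 0, -20, 0, 0, 0, 0, 0, 0, 0, 0, 0, 0, 0, 0, 0, 0, 0, 0, 0])

```text
time_s: 3.15
tcp_pos: [0.6327, 0.1458, 0.2869]
orientation: [-3.141, 0.056, -0.006]
contact_force: [-0.4, 0.0, 0.5]
gripper_width: 0.0856
```

Run:
```python
from h import *
c=shot("wrist","w2");o=arm.get_obs();print(o["tcp_pos"],o["orientation"],c["origin"])
for p in([.632,.1465,.061],[.602,.1465,.061],[.662,.1465,.061]):print(proj(c,p))
```

```text
[0.63257729 0.145901   0.28661561] [-3.14084911  0.05569827 -0.00508454] [0.71525986 0.14193598 0.25693747]
[318.26963846 267.04832246]
[320.15961627 312.6680664 ]
[316.20480087 217.20786321]
```

View pics/w2.png

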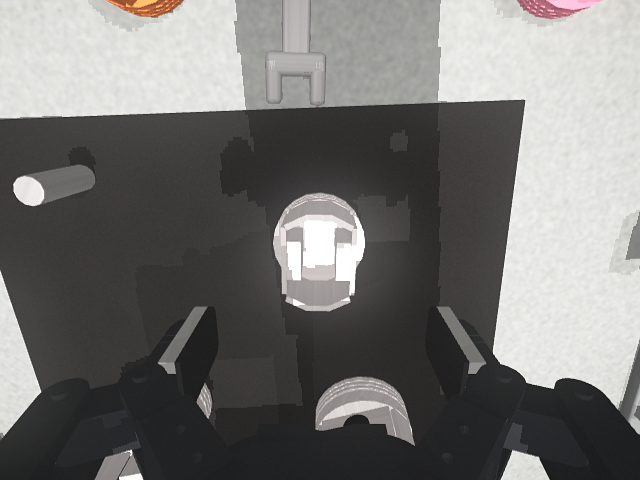

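>>> jog_arm(steps=[0, 0, -20, 0, 0, 0, -20, 0, 0, 0, -20, 0, 0, 0, -12, 0, 0, 0, -6, 0])

```text
time_s: 3.7
tcp_pos: [0.6319, 0.146, 0.2061]
orientation: [3.141, -0.055, -0.001]
contact_force: [-0.3, 0.7, 0.5]
gripper_width: 0.0852
```

>>> jog_arm(steps=[0, 0, 0, 0, 0, 0, 0, 0, 0, 0, 0, 0, 0, 0, 0, 0, 0, 0, 0, 0], claw=1, force=30)

```text
time_s: 4.2
tcp_pos: [0.6326, 0.1462, 0.208]
orientation: [-3.141, 0.055, -0.004]
contact_force: [0.5, 0.1, 5.3]
gripper_width: 0.0433
```

>>> jog_arm(steps=[0, 0, 0, 0, 0, 0, 0, 0, 0, 0, 0, 0, 0, 0, 0, 0, 0, 0, 0, 0])

```text
time_s: 4.7
tcp_pos: [0.6326, 0.1462, 0.208]
orientation: [-3.141, 0.055, -0.004]
contact_force: [0.1, 0.7, 5.7]
gripper_width: 0.0436
```

>>> jog_arm(steps=[0, 0, 20, 0, 0, 0, 40, 0, -5, -10, 40, 0, -10, -20, 10, 0, -20, -38, 0, 0])

```text
time_s: 5.2
tcp_pos: [0.598, 0.0791, 0.3194]
orientation: [-3.141, 0.051, -0.01]
contact_force: [-0.5, -1.8, -1.4]
gripper_width: 0.0435
```

>>> jog_arm(steps=[-20, -38, 0, 0.4, -20, -38, 0, 0, -20, -38, 0, 0, -20, -38, 0, 0, -20, -38, 0, 0])

```text
time_s: 5.7
tcp_pos: [0.4957, -0.1131, 0.3164]
orientation: [-3.141, 0.044, 0.001]
contact_force: [0.2, -0.7, -2.5]
gripper_width: 0.0435
```

>>> jog_arm(steps=[-20, -38, 0, 0, -11, -23, 0, 0, 0, 0, -20, 0, 0, 0, -20, 0, 0, 0, 0, 0])

```text
time_s: 6.2
tcp_pos: [0.4645, -0.1725, 0.2742]
orientation: [-3.138, 0.046, 0.008]
contact_force: [-1.7, 1.2, -1.3]
gripper_width: 0.0431
```

Run:
```python
from h import *
o=arm.get_obs();print(o)
c=shot("wrist","w3");i=cv2.imread("pics/w3.png");cv2.imwrite("pics/w3c.png",i)
for p in([.466,-.1726,.012],[.514,-.1739,.012]):print(proj(c,p))
```

```text
{'time_s': 6.2, 'joint_pos': array([-5.81083090e-01,  2.95848794e-01,  1.83691908e+00, -7.58168975e-05,
        1.01506690e+00,  1.01890835e+00]), 'qd': array([ 0.01243378, -0.02891427, -0.04582312,  0.00090009,  0.04435679,
        0.00072508]), 'tau': array([-5.43745179e-01, -4.23575878e+01, -2.52310538e+01, -1.64323475e-02,
       -7.35027753e-01, -1.99436668e-03]), 'tcp_pos': array([ 0.46453793, -0.17252742,  0.27420173]), 'orientation': array([-3.13795248,  0.0457466 ,  0.00831891]), 'contact_force': array([-1.71996369,  1.17150848, -1.25853486]), 'moment': array([ 0.04066599,  0.0351737 , -0.04583914]), 'gripper_width': 0.04307665377419081}
[320.73209285 239.47998477]
[320.53116756 167.45183097]
```

View pics/w3.png

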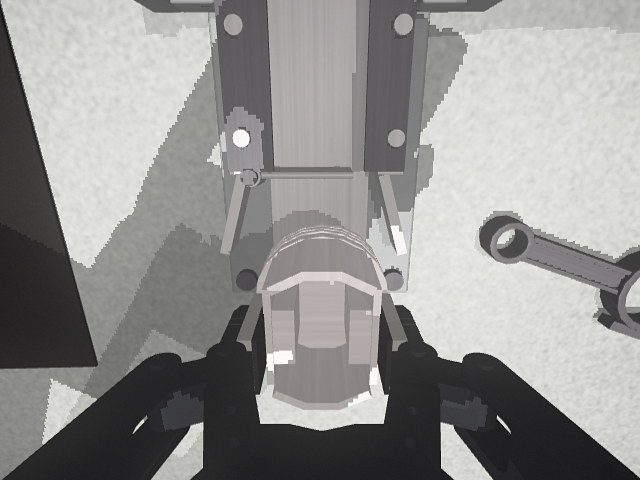

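>>> jog_arm(steps=[0, 0, -20, 0, 0, 0, -20, 0, 0, 0, -10, 0, 0, 0, -4, 0, 0, 0, 0, 0])

```text
time_s: 6.75
tcp_pos: [0.4663, -0.1728, 0.2229]
orientation: [-3.141, 0.044, 0.0]
contact_force: [0.1, -0.2, -1.8]
gripper_width: 0.0433
```

>>> jog_arm(steps=[0, 0, -1, 0, 0, 0, -1, 0, 0, 0, -1, 0, 0, 0, 0, 0, 0, 0, 0, 0])

```text
time_s: 7.25
tcp_pos: [0.4661, -0.1729, 0.2199]
orientation: [3.141, -0.044, 0.0]
contact_force: [-0.4, 0.6, -1.7]
gripper_width: 0.0432
```

Run:
```python
from h import *
o=arm.get_obs();print(o['tcp_pos'],o['contact_force'],o['orientation'],o['moment'])
```

```text
[ 0.46605484 -0.17290697  0.21985725] [-0.40124025  0.63641125 -1.73308359] [ 3.14117093e+00 -4.41789729e-02  2.90057180e-04] [-0.02961251 -0.02926368 -0.04021714]
```

>>> jog_arm(steps=[0, 0, -1, 0, 0, 0, 0, 0, 0, 0, -0.5, 0, 0, 0, 0, 0, 0, 0, 0, 0])

```text
time_s: 7.75
tcp_pos: [0.466, -0.1729, 0.2182]
orientation: [-3.141, 0.044, 0.0]
contact_force: [-0.3, 0.2, -2.4]
gripper_width: 0.0432
```

>>> jog_arm(steps=[0, 0, -0.5, 0, 0, 0, 0, 0, 0, 0, -0.3, 0, 0, 0, 0, 0, 0, 0, 0, 0])

```text
time_s: 8.25
tcp_pos: [0.4661, -0.1729, 0.2174]
orientation: [-3.141, 0.044, -0.0]
contact_force: [0.3, 0.1, -2.1]
gripper_width: 0.0437
```

>>> jog_arm(steps=[4, -0.1, 0, 0, 4, -0.1, 0, 0, 4, -0.1, 0, 0, 4, -0.1, 0, 0, 4, -0.1, 0, 0])

```text
time_s: 8.75
tcp_pos: [0.4862, -0.1733, 0.2173]
orientation: [-3.141, 0.044, 0.001]
contact_force: [-1.4, 0.1, -1.3]
gripper_width: 0.0426
```

>>> jog_arm(steps=[3, -0.1, 0, 0, 3, -0.1, 0, 0, 3, -0.1, 0, 0, 3, -0.1, 0, 0, 3, -0.1, 0, 0])

```text
time_s: 9.25
tcp_pos: [0.5011, -0.1739, 0.2173]
orientation: [-3.141, 0.044, 0.001]
contact_force: [-2.7, -0.8, -2.7]
gripper_width: 0.0434
```

>>> jog_arm(steps=[4, -0.1, 0, 0, 4, -0.1, 0, 0, 4, -0.1, 0, 0, 4, -0.1, 0, 0, 4, -0.1, 0, 0])

```text
time_s: 9.75
tcp_pos: [0.5206, -0.174, 0.2172]
orientation: [-3.14, 0.044, 0.004]
contact_force: [-6.2, 0.4, 0.9]
gripper_width: 0.0433
```

>>> jog_arm(steps=[4, -0.1, 0.3, 0, 4, -0.1, 0.2, 0, 4, -0.1, 0, 0, 4, -0.1, 0, 0, 4, -0.2, 0, 0])

```text
time_s: 10.25
tcp_pos: [0.5412, -0.1746, 0.2176]
orientation: [-3.14, 0.044, 0.001]
contact_force: [-5.1, 2.7, -1.2]
gripper_width: 0.0432
```

>>> jog_arm(steps=[4, -0.1, 0, 0, 4, -0.1, 0, 0, 4, -0.1, 0, 0, 4, -0.1, 0, 0, 4, -0.1, 0, 0])

```text
time_s: 10.75
tcp_pos: [0.5614, -0.1751, 0.2178]
orientation: [-3.14, 0.044, 0.0]
contact_force: [-3.4, 3.4, -1.6]
gripper_width: 0.0432
```

Run:
```python
from h import *
o=arm.get_obs();print(o['tcp_pos'],o['contact_force'],o['orientation'],o['moment'])
c=shot("wrist","w4")
```

```text
[ 0.56139175 -0.17512156  0.21776129] [-3.41982824  3.41607139 -1.64942126] [-3.14040924e+00  4.44036875e-02  2.61969523e-04] [ 0.62655126  0.75169376 -0.05110217]
```

View pics/w4.png

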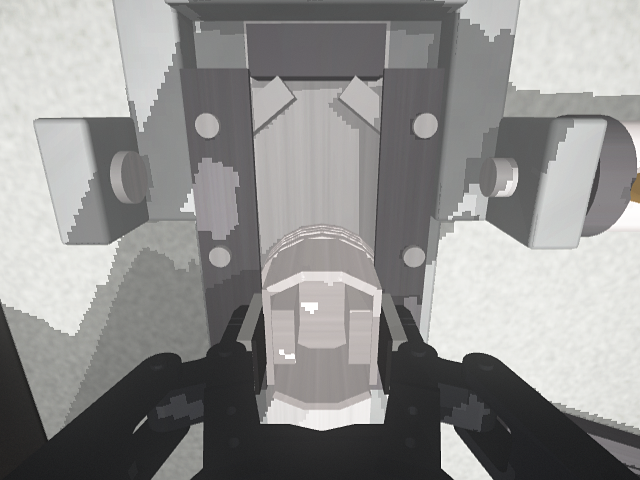

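>>> jog_arm(steps=[4, -0.1, 0, 0, 4, -0.1, 0, 0, 4, -0.1, 0, 0, 4, -0.1, 0, 0, 4, -0.2, 0, 0])

```text
time_s: 11.3
tcp_pos: [0.5814, -0.1757, 0.2179]
orientation: [-3.14, 0.044, -0.0]
contact_force: [-3.3, 4.9, -2.4]
gripper_width: 0.0431
```

>>> jog_arm(steps=[4, -0.1, 0, 0, 4, -0.1, 0, 0, 4, -0.1, 0, 0, 3, -0.1, 0, 0, 2, -0.1, 0, 0])

```text
time_s: 11.8
tcp_pos: [0.5987, -0.1761, 0.218]
orientation: [-3.141, 0.044, -0.002]
contact_force: [-1.9, 5.4, -1.9]
gripper_width: 0.0432
```

>>> jog_arm(steps=[2, -0.1, 0, 0, 2, 0, 0, 0, 2, -0.1, 0, 0, 1, 0, 0, 0, 1, 0, 0, 0])

```text
time_s: 12.3
tcp_pos: [0.6066, -0.1764, 0.218]
orientation: [-3.141, 0.044, -0.002]
contact_force: [-2.2, 4.4, -2.3]
gripper_width: 0.0434
```

>>> jog_arm(steps=[1, 0.6, -0.4, 0, 1, 0, 0, 0, 1, 0, 0, 0, 1, -0.1, 0, 0, 1, 0, 0, 0])

```text
time_s: 12.8
tcp_pos: [0.6112, -0.1763, 0.2175]
orientation: [3.141, -0.044, 0.0]
contact_force: [-1.8, 3.8, -1.5]
gripper_width: 0.0437
```

>>> jog_arm(steps=[1, 0, 0, 0, 1, 0, 0, 0, 0.5, 0, 0, 0, 0.5, 0, 0, 0, 0.5, 0, 0, 0])

```text
time_s: 13.3
tcp_pos: [0.6146, -0.1764, 0.2176]
orientation: [3.141, -0.044, 0.0]
contact_force: [-0.9, 2.9, -1.0]
gripper_width: 0.0433
```

>>> jog_arm(steps=[0.5, 0.4, 0, 0, 0.5, 0, 0, 0, 0.5, 0, 0, 0, 0.5, 0, 0, 0, 0.5, 0, 0, 0])

```text
time_s: 13.8
tcp_pos: [0.6173, -0.1762, 0.2177]
orientation: [3.141, -0.044, 0.001]
contact_force: [0.2, -0.1, -0.8]
gripper_width: 0.0434
```

>>> jog_arm(steps=[0.5, 0, 0, 0, 0.5, 0, 0, 0, 0.3, 0, 0, 0, 0.3, 0, 0, 0, 0.2, 0, 0, 0])

```text
time_s: 14.3
tcp_pos: [0.6189, -0.1759, 0.2175]
orientation: [-3.141, 0.044, 0.0]
contact_force: [-0.3, -0.6, -1.7]
gripper_width: 0.0437
```

>>> jog_arm(steps=[0.3, 0, 0, 0, 0.3, 0, 0, 0, 0.3, 0, 0, 0, 0.3, 0, 0, 0, 0, 0, 0, 0])

```text
time_s: 14.8
tcp_pos: [0.6198, -0.1757, 0.2173]
orientation: [-3.141, 0.044, 0.002]
contact_force: [-2.0, 1.5, -2.1]
gripper_width: 0.0434
```

>>> jog_arm(steps=[0.3, 0, 0, 0, 0.3, 0, 0, 0, 0.2, 0, 0, 0, 0.2, 0, 0, 0, 0, 0, 0, 0])

```text
time_s: 15.3
tcp_pos: [0.6206, -0.1757, 0.2172]
orientation: [-3.141, 0.044, 0.003]
contact_force: [-4.1, 1.7, -1.0]
gripper_width: 0.0433
```

>>> jog_arm(steps=[0.2, 0, 0, 0, 0.2, 0, 0, 0, 0.2, 0, 0, 0, 0, 0, 0, 0, 0, 0, 0, 0])

```text
time_s: 15.8
tcp_pos: [0.6209, -0.1757, 0.2172]
orientation: [-3.14, 0.044, 0.004]
contact_force: [-7.0, 1.4, 0.2]
gripper_width: 0.0432
```

>>> jog_arm(steps=[0.2, 0, 0, 0, 0.2, 0, 0, 0, 0.2, 0, 0, 0, 0, 0, 0, 0, 0, 0, 0, 0])

```text
time_s: 16.3
tcp_pos: [0.6212, -0.1757, 0.2173]
orientation: [-3.14, 0.044, 0.005]
contact_force: [-8.6, 0.4, 0.9]
gripper_width: 0.0436
```

>>> jog_arm(steps=[0, 0, 0, 0, 0, 0, 0, 0, 0, 0, 0, 0, 0, 0, 0, 0, 0, 0, 0, 0], claw=0.38)

```text
time_s: 16.8
tcp_pos: [0.6225, -0.176, 0.2177]
orientation: [3.141, -0.044, 0.001]
contact_force: [-0.4, -0.2, -0.2]
gripper_width: 0.0525
```

Run:
```python
from h import *
o=arm.get_obs();print(o['tcp_pos'],o['contact_force'],o['moment'],o['gripper_width'])
c=shot("wrist","w5")
```

```text
[ 0.62250244 -0.17598765  0.2177052 ] [-0.41525353 -0.15835654 -0.22432424] [-0.00896355  0.01347328  0.03095909] 0.05245927763409044
```

View pics/w5.png

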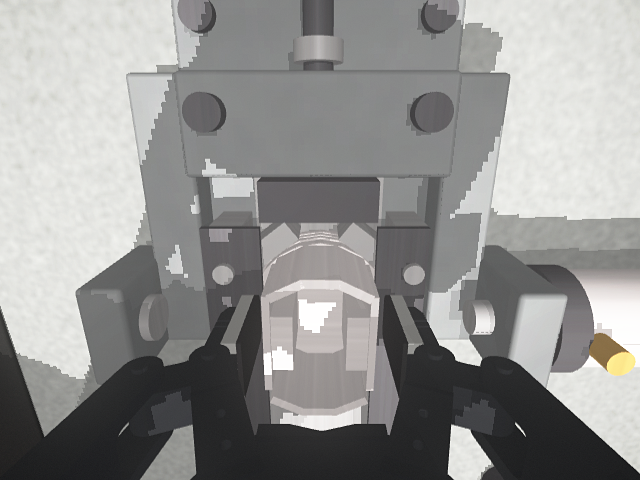

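>>> jog_arm(steps=[0, 0, 5, 0, 0, 0, 10, 0, 0, 0, 20, 0, 0, 0, 30, 0, 0, 0, 30, 0])

```text
time_s: 17.35
tcp_pos: [0.6221, -0.1758, 0.3141]
orientation: [-3.141, 0.044, 0.0]
contact_force: [-0.5, -0.4, -0.2]
gripper_width: 0.0526
```

>>> jog_arm(steps=[-20, 0, 20, 0, -20, 0, 20, 0, -20, 0, 0, 0, -20, 0, 0, 0, 0, 0, 0, 0])

```text
time_s: 17.85
tcp_pos: [0.5405, -0.1756, 0.3539]
orientation: [3.141, -0.045, 0.0]
contact_force: [0.3, -0.4, 0.0]
gripper_width: 0.0535
```

Run:
```python
from h import *
c=shot("wrist","w6");i=cv2.imread("pics/w6.png")
o=np.array([.514,-.1739]);y=np.radians(-1.6);
W=lambda x,yy,z:[o[0]+x*np.cos(y)-yy*np.sin(y)*1,o[1]+x*np.sin(y)+yy*np.cos(y),z]
for x in(0,107):print(x,proj(c,W(x/1e3,0,.034)))
cv2.imwrite("pics/c6.png",cv2.resize(i[120:380,220:440],None,fx=2.3*1.3,fy=2.3,interpolation=3))
```

```text
0 [318.37450156 250.2705378 ]
107 [317.87581917 117.43189971]
```

View pics/w6.png

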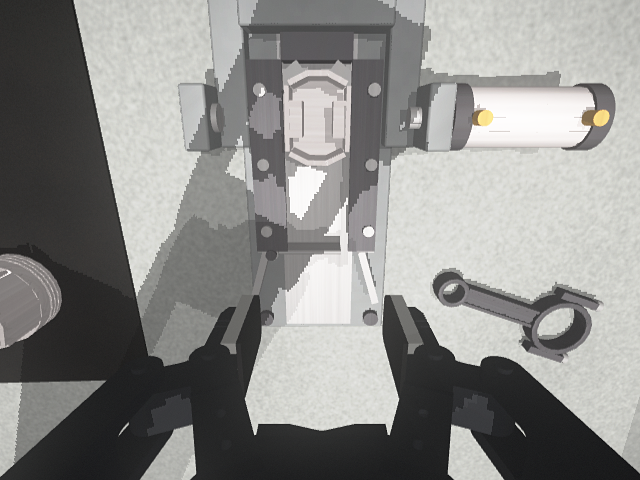

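Run:
```python
from h import *
c=np.load("pics/w6.npz");d=np.load("pics/w1.npz")
i=cv2.imread("pics/w6.png");j=cv2.imread("pics/w1.png")
a=cv2.resize(i[20:130,275:360],None,fx=4.5,fy=4.5,interpolation=3)
b=cv2.resize(j[45:155,275:360],None,fx=4.5,fy=4.5,interpolation=3)
cv2.imwrite("pics/c6.png",np.hstack([a,b]))
```

```text
(no output)
```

View pics/c6.png

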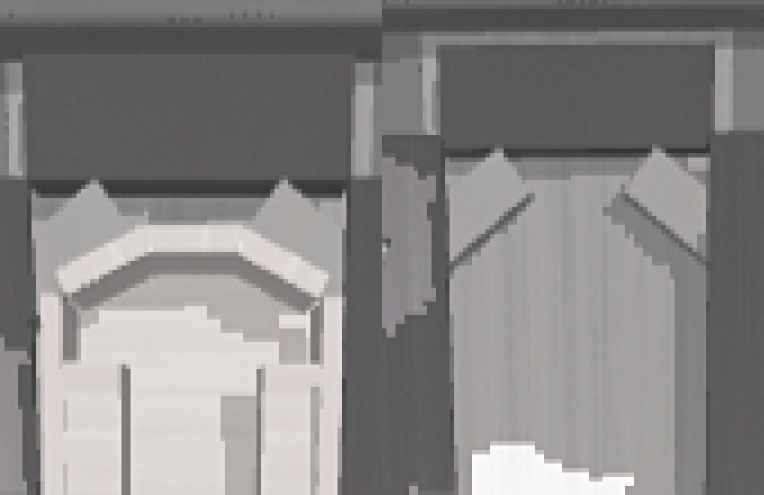

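Run:
```python
from h import *
o=np.array([.514,-.1739]);y=np.radians(-1.6);ux=np.array([np.cos(y),np.sin(y)])
for f,X0,Y0,pts in(("w6",275,20,dict(front=(188,182),back=(188,54),tipL=(95,180),tipR=(284,180))),("w1",275-382/4.5,45,dict(front=(575,150),back=(575,44),tipL=(500,150),tipR=(657,148)))):
    c=np.load(f"pics/{f}.npz")
    for n,(a,b) in pts.items():
        print(f,n,[((ray(c,X0+a/4.5,Y0+b/4.5,z)[:2]-o)@ux*1e3).round(1) for z in(.03,.04)])
```

```text
w6 front [np.float64(146.6), np.float64(145.3)]
w6 back [np.float64(165.0), np.float64(163.1)]
w6 tipL [np.float64(146.9), np.float64(145.6)]
w6 tipR [np.float64(146.8), np.float64(145.6)]
w1 front [np.float64(143.8), np.float64(142.9)]
w1 back [np.float64(162.3), np.float64(160.9)]
w1 tipL [np.float64(143.9), np.float64(143.1)]
w1 tipR [np.float64(144.0), np.float64(143.2)]
```

The pad sits 2.4–3 mm further in than when it was free, so the piston is home. The flap is shut and the gripper is clear, so I'm handing in.

Run:
```python
from h import *
print(arm.job_done())
```

```text
the job is handed in; nothing more can be done
None
```

The small piston is loaded in the pin press and the job was handed in at about 18 s of the 51 s allowed. No verdict is reported.

I gripped it across the pin-boss flats and lowered it to just above the apron rather than setting it right down. From there I carried it, riding lightly, through the flap and under the lips. I then pushed in 0.2–0.3 mm steps until the force along the lane rose to about 8.6 N, and released it.

**Last checks**
- **Home:** the wrist camera shows the backstop pad 2.4–3 mm further in than before. The piston is centred in the slot, and its axis is about 107 mm past the mouth.
- **Flap:** it looks shut in the picture, though I could not read its angle directly. While the piston passed, the arm felt about 6 N along the lane.
- **Release:** the gripper is clear, with the tool force near zero.
- **Rail contact:** a sideways force of up to 5.4 N showed in the lane, probably the piston rubbing the right rail. I shifted the tool about 1 mm left and the force went away before seating.
- **Bigger pistons:** I never went near them at low height, but I did not measure them again at the end.

No check failed. The flap, ramming and wrist forces I read were all well under their limits, but I only saw the force at the end of each move.

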